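# Slide back the manifold cover and shut the disc-handled valve

### The job

Shut one gas valve inside the covered manifold box, using only pushes of the fingertips: push the loose cover plate straight back (away from the robot) along the box until it stops, without lifting it, and leave it there on the box. Then, of the two valve handles now revealed, push the one that ends in a round disc a quarter turn clockwise (seen from above) to its stop, so that it stands across its pipe. Do not move the plain bar handle, and leave the vial, the beaker and the bottle beside the box where they stand.

Things in the scene. Friction and masses are not known exactly. Their poses are not given: they have to be found in the camera images.
- manifold: Fixed grey box 280 (x) x 250 (y) x 70 mm high; origin: centre of its underside on the bench; -x is its front (towards the robot, turned up to 0.4 rad). Front half: open valve bay, inside x -126..0, y -112..112 mm, floor 4 mm up. Rear half: closed deck 56 mm up. The cover rests on side walls 58 mm high between side guides 70 mm high (2 mm clearance); front edge 66 mm, rear stop 70 mm high.
- cover: Loose white plastic plate, about 0.25 kg, 130 (x) x 236 (y) x 6 mm, axes as the box's; origin: centre of its underside, 58 mm above the bench. At the start it covers the valve bay, its centre about 65 mm in front of the box's centre; fully back against the rear stop its centre is 69 mm behind the box's centre and the bay is open. Slides with a few newtons.
- rib (a point): Centre of the upright rib across the middle of the cover's top: 14 mm thick (x), 110 mm long (y), rising 26 mm above the plate's top (from 64 to 90 mm above the bench). Push on its front (-x) face. This point is 77 mm above the bench.
- handle_disc (a joint): Angle of the handle that ends in a round disc, rad: 0 = open (points to the front, -x of the box, along its pipe), 1.571 = shut, at its stop (points to +y of the box, across its pipe); grows clockwise seen from above. Starts between 0 and 0.3. Stiff enough to stay where it is left: about 0.06 N m, some 2 N at the disc.
- disc_pivot (a point): Point on the upright pivot axis of the disc handle, at the mid-height of the handle, 43 mm above the bench; axes as the box's. The valve stands 45 mm in front of the box's centre, and 50 mm to the left or to the right of it (varies). The valve and pipe under the handle reach no higher than 32 mm.
- disc_end (a point): Centre of the round disc at the end of the steel disc handle: 26 mm across, 36 mm from the pivot axis, 14 mm high (from 36 to 50 mm above the bench); a bar 10 mm wide joins it to the pivot. It turns with the handle.
- handle_bar (a joint): Angle of the other handle, a plain straight bar, same zero, direction and stiffness; starts between 0 and 0.3; to be left alone.
- bar_end (a point): Point on the plain bar handle (steel, 10 mm wide, ends 49 mm from its pivot axis), 36 mm from its pivot axis, same height as the disc. It stands in the other of the two valve places.
- vial: Loose small glass vial with black cap, 28 mm across, 60 mm high, to the right of the box; origin at the centre of its underside. To be left alone.
- beaker: Loose small glass beaker, 45 mm across, 46 mm high, to the left of the box; origin at the centre of its underside. To be left alone.
- bottle: Loose glass bottle with blue cap, 42 mm across, 86 mm high, to the left of the box towards its rear; origin at the centre of its underside. To be left alone.

How it is judged:
By the outcome, as a careful person would: the job done as asked, in the order asked, and still so for the second after the job is handed in, with the robot touching nothing.
It also fails if it takes over 45 s, if anything falls off the work surface, if the arm or the gripper's body presses on something with over 40 N, if the wrist force passes 120 N, or if a joint passes its speed limit or range.

### The arm

A 7-joint arm with a two-finger parallel gripper is mounted at the origin on a cart in front of the work surface, level with it; the furniture and walls round the work are solid. World frame = base frame: x ahead of the robot, y to its left, z up, the work surface at z = 0. Lengths are in mm, angles in rad, forces in N, time in s.
With the tool pointing down it reaches from about 350 to 775 mm from the base axis. Payload 3.1 kg.
Tool frame: the origin (TCP) lies at the centre of the arm's flange, where the gripper is bolted on; the fingertips stand 173 mm ahead of it and the grasp point (between the pads) lies 155 mm ahead of it; z points along the fingers, y is the line along which they close (so a half turn about z gives the same grasp; the last joint's range is limited). The gripper opens to 85 mm and grips with 20 to 120 N. Pads are 22 mm wide; open, the fingers measure 114 mm over their backs; the gripper's body (76 mm by 85 mm) begins 54 mm behind the grasp point. The pads swing forward as they close: fully open they stand 13 mm farther back than shut.
Start: joints at [-1.192, 0.311, 0.014, 1.512, -0.004, 1.319, -0.027], TCP at [224.641, 502.045, 404.704] pointing down, gripper open.
Joint ranges: [-2.7, 2.7], [-0.3, 1.91], [-1.27, 1.3], [0.12, 2.57], [-1.44, 4.58], [0.2, 2.03], [-3.05, 3.05]. Speed limits (rad/s): [2.79, 2.79, 3.14, 3.14, 3.14, 3.14, 3.14].

### API

Orientations are given as a unit quaternion [x, y, z, w].
In Python, from workcell import r, optics, ticket gives the robot as it stands.
- The arm moves only by the tool step_arm, never from a script. Its argument "deltas" is a list of rows, each an object with "delta_rot": the turn, a rotation vector about the tool's x, y, z as a fraction of full scale, a list of three; "delta_pos": the shift along the tool's x, y, z as a fraction of full scale, a list of three; "hand": the closure, from -1 (fully open) to 1 (shut). In form: [{"delta_rot": [wx, wy, wz], "delta_pos": [x, y, z], "hand": hand}, ...]. A call has 1 to 5 rows; each row is the pose to reach, as a shift and turn from the pose commanded when the call began, along the tool's axes at that moment; what a row does not reach only later rows make up. Full scale, the value 1, is 150 mm for a shift and 30 degrees for a turn. A row lasts 1/12 s, in which the tool goes at most 41.7 mm and 7.16 degrees, less where a joint would pass 70% of its speed; a pose out of reach is approached as far as the arm can. A call with a number of a shift or a turn outside -1 to 1 is refused whole. A call with a gripper value outside its range is refused whole. The fingers move at their own pace and stop on an object; the grip force is fixed at half the most. Time passes only in rows, so rows that repeat a pose let the fingers close. It gives the time, the measured TCP pose, the force, the opening and the grip force at its end, in the units of the state.
- r.get_obs(): the state, without advancing time (a new reading comes with each control period).
- optics.snapshot(name): name is "scene" or "top" or "wrist"; returns a dict with "color" (400x640x3 uint8, red, green, blue), "fx", "fy", "cx", "cy" (pixels), "rvec" (rotation vector, rad) and "tvec" (3), from world to camera coordinates, as OpenCV has them. Camera axes: x right, y down, z forward; pixel columns grow to the right and rows downward; lengths in mm; the calibration is good to about 2 mm. A picture is of the moment at which its call begins. There is no depth.
- ticket.hand_in(): hands the job in; it is judged then, once.
The state is a dict: "clock": time; "joint_pos": joint angles; "qd": joint speeds; "joint_efforts": joint torques, N m; "tcp_pos": TCP position; "orientation": TCP orientation; "force": force on the tool from outside, world axes, zero at the start; "torque": the same for the moment, N m; "width": finger opening in mm; "grasp_force": force on a finger pad.
Only numpy, scipy, OpenCV 4.12 (cv2) and the standard library are available. Lean on these libraries where they do the work, as an engineer would, in place of code of your own. Each camera call takes 0.05 s, during which the arm holds its last target. There are 200 camera calls.

## Working session

There is one attempt and no reset: what is moved stays moved. The work goes in short steps, Python scripts to look and compute and a tool call to move; the robot and the scene stay as the last step left them, time stands still between calls to the robot, and variables do not carry over. Pictures are saved under pics/ and viewed, at most 10 in all, crops included, and the job is handed in when it is done.

Besides the shell and the picture viewer there is one more tool, called after ">>>" as name(argument=value, ...), one argument or row to a line, values as JSON. step_arm: Moves the arm, as the interface text tells. Its arguments: {"type":"object","properties":{"deltas":{"type":"array"}},"required":["deltas"]}

```bash
mkdir -p pics
cat > h.py <<'E'
import numpy as np, cv2
from scipy.spatial.transform import Rotation as R
from workcell import r, optics, ticket
def snap(n,f=None):
    s=optics.snapshot(n)
    if f: cv2.imwrite('pics/'+f,s['color'][:,:,::-1])
    return s
def ray(s,u,v,z):
    M=R.from_rotvec(np.ravel(s['rvec'])).as_matrix(); t=np.ravel(s['tvec'])
    c=-M.T@t; d=M.T@np.array([(u-s['cx'])/s['fx'],(v-s['cy'])/s['fy'],1])
    return c+d*(z-c[2])/d[2]
def proj(s,P):
    M=R.from_rotvec(np.ravel(s['rvec'])).as_matrix()
    q=np.atleast_2d(P)@M.T+np.ravel(s['tvec'])
    return np.c_[q[:,0]/q[:,2]*s['fx']+s['cx'],q[:,1]/q[:,2]*s['fy']+s['cy']]
E
python3 - <<'E'
from h import *
o=r.get_obs();print(o)
a=snap('scene')['color'];s=snap('top');b=s['color']
cv2.imwrite('pics/s.png',a[:,:,::-1]);cv2.imwrite('pics/t.png',b[:,:,::-1])
E
```

```text
{'clock': 0.0, 'joint_pos': array([-1.19171931,  0.31173532,  0.01397082,  1.51305577, -0.0043939 ,
        1.31918405, -0.02720539]), 'qd': array([ 0.00266126, -0.00071542, -0.00069156, -0.00102743,  0.00070207,
       -0.00030073, -0.00233418]), 'joint_efforts': array([-3.73541479e-04, -3.79913521e+01,  1.45809059e-01, -2.30589473e+01,
        1.22267276e-02,  1.37181423e-02, -8.60365731e-06]), 'tcp_pos': array([224.49472166, 501.75082908, 403.61575685]), 'orientation': array([ 2.08794198e-01,  9.77958895e-01, -1.15905101e-03, -1.98443211e-04]), 'force': array([ 0.27563341,  0.89802407, -0.56613206]), 'torque': array([ 0.01070652,  0.00254855, -0.02470316]), 'grasp_force': 0.0, 'width': 85.42120742224753}
```

View pics/t.png

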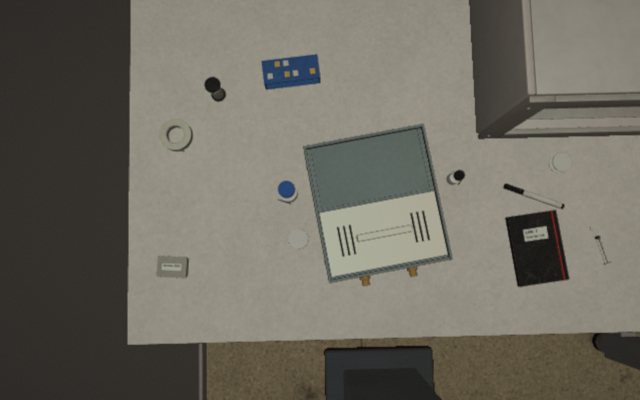

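View pics/s.png

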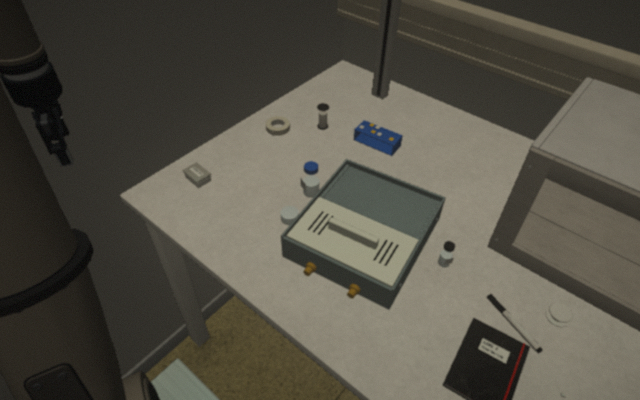

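The top view shows the box with corners at about (305,148), (424,126), (451,259) and (330,281). The white cover is over the front half with its rib at about (385,234). The beaker is at (298,239), the bottle at (287,190) and the vial at (457,177).

Run:
```python
from h import *
s=snap('top');b=s['color'].astype(int)
hsv=cv2.cvtColor(s['color'],cv2.COLOR_RGB2HSV)
print(b[170,360],b[230,335],b[300,250],b[215,390],b[140,310])
roi=np.zeros(b.shape[:2],np.uint8);roi[110:295,270:480]=1
def big(m,k=3):
    m=cv2.morphologyEx((m&(roi>0)).astype(np.uint8),cv2.MORPH_OPEN,np.ones((k,k)))
    c=max(cv2.findContours(m,0,1)[0],key=cv2.contourArea);return c
# greenish-grey box: R notably less than B/G ; cover: bright with G>=R
d=b[:,:,1]-b[:,:,0]
box=big((d>8))
m=np.zeros(b.shape[:2],np.uint8)
cov=big((b.min(2)>150)&(d>=2))
for n,c,z in(('boxdark',box,70),('cover',cov,64)):
    rc=cv2.minAreaRect(c);p=cv2.boxPoints(rc);W=np.array([ray(s,*q,z) for q in p])
    print(n,rc,W[:,:2].round(),np.linalg.norm(np.roll(W,-1,0)-W,axis=1).round(1),W.mean(0).round(1))
M=R.from_rotvec(np.ravel(s['rvec'])).as_matrix();print(-M.T@np.ravel(s['tvec']))
for u,v,z in((287,189,86),(298,239,46),(459,175,60)):print(ray(s,u,v,z).round())
c=s['color'][110:295,265:480,::-1];cv2.imwrite('pics/c.png',cv2.resize(c,None,fx=3.2,fy=3.2,interpolation=2))
```

```text
[ 92 101  95] [171 174 155] [154 150 136] [170 170 151] [148 144 131]
boxdark ((368.151611328125, 169.9442901611328), (63.04383087158203, 113.5001449584961), 79.28687286376953) [[700. 210.]
 [738. -17.]
 [611. -35.]
 [574. 189.]] [230.2 128.2 227.5 127.7] [655.7  86.7  70. ]
cover ((347.1153564453125, 240.0769500732422), (63.34550476074219, 43.73389434814453), 78.69007110595703) [[571. 187.]
 [586. 100.]
 [461.  79.]
 [446. 165.]] [ 87.9 126.2  86.9 126. ] [516.1 132.9  64. ]
[ 491.96616186  192.78488435 1088.15688102]
[618. 250.  86.]
[521. 232.  46.]
[642. -98.  60.]
```

View pics/c.png

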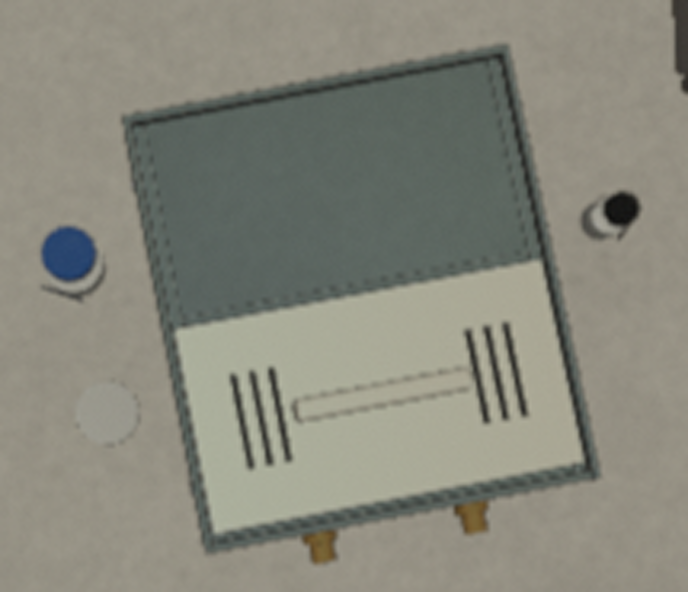

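The crop shows the box rim corners at crop px (124,116), (506,46), (597,474) and (208,550), and the cover corners at (175,327), (541,258), (588,463) and (213,532). The rib runs from (296,410) to (470,378).

Run:
```python
from h import *
s=snap('top')
f=lambda P,z:np.array([ray(s,265+(x+.5)/3.2-.5,110+(y+.5)/3.2-.5,z) for x,y in P])[:,:2]
def fit(W,L):  # rigid 2D
    L=np.array(L,float);a=(L-L.mean(0))@[1,1j];b=(W-W.mean(0))@[1,1j]
    k=np.vdot(a,b);th=np.angle(k);c=np.cos(th);n=np.sin(th);Rm=np.array([[c,-n],[n,c]])
    t=W.mean(0)-Rm@L.mean(0);return th,t,np.abs(k)/np.vdot(a,a).real,((L@Rm.T+t)-W).round(1).tolist()
B=f([(124,116),(506,46),(597,474),(208,550)],70);print(fit(B,[(140,125),(140,-125),(-140,-125),(-140,125)]))
C=f([(175,327),(541,258),(588,463),(213,532)],64);print(fit(C,[(0,118),(0,-118),(-130,-118),(-130,118)]))
print(f([(296,410),(470,378)],90))
o=r.get_obs();print(R.from_quat(o['orientation']).as_matrix().round(3))
```

```text
(np.float64(0.16499145355913997), array([591.24125705,  71.75987387]), np.float64(0.9836033753697694), [[1.4, 2.0], [3.0, -1.5], [-2.1, -2.7], [-2.3, 2.1]])
(np.float64(0.16240328675634358), array([592.51650349,  70.67302689]), np.float64(1.0010037875081892), [[-0.1, 0.2], [-0.2, -1.2], [0.7, 1.3], [-0.4, -0.3]])
[[519.10682543 114.6918713 ]
 [536.09603854   8.01549735]]
[[-0.913  0.408 -0.001]
 [ 0.408  0.913 -0.001]
 [-0.    -0.002 -1.   ]]
```

>>> step_arm(
  deltas=[
    {"delta_rot":[0,0,0],"delta_pos":[-0.72,-0.493,0],"hand":1},
    {"delta_rot":[0,0,0],"delta_pos":[-0.72,-0.493,0],"hand":1},
    {"delta_rot":[0,0,0],"delta_pos":[-0.72,-0.493,0],"hand":1},
    {"delta_rot":[0,0,0],"delta_pos":[-0.72,-0.493,0],"hand":1},
  ],
)

```text
clock: 0.53
tcp_pos: [298.5, 383.4, 404.7]
orientation: [0.215, 0.977, -0.002, 0.002]
force: [0.8, -0.5, 0.4]
width: 38.9
grasp_force: 0.0
```

>>> step_arm(
  deltas=[
    {"delta_rot":[0,0,0],"delta_pos":[-0.72,-0.493,0],"hand":1},
    {"delta_rot":[0,0,0],"delta_pos":[-0.72,-0.493,0],"hand":1},
    {"delta_rot":[0,0,0],"delta_pos":[-0.72,-0.493,0],"hand":1},
    {"delta_rot":[0,0,0],"delta_pos":[-0.72,-0.493,0],"hand":1},
  ],
)

```text
clock: 0.87
tcp_pos: [365.8, 271.2, 404.9]
orientation: [0.215, 0.977, -0.002, 0.002]
force: [0.9, -0.6, -0.5]
width: -0.4
grasp_force: 0.0
```

>>> step_arm(
  deltas=[
    {"delta_rot":[0,0,0],"delta_pos":[-0.72,-0.493,0],"hand":1},
    {"delta_rot":[0,0,0],"delta_pos":[-0.72,-0.493,0],"hand":1},
    {"delta_rot":[0,0,0],"delta_pos":[-0.72,-0.493,0],"hand":1},
    {"delta_rot":[0,0,0],"delta_pos":[-0.72,-0.493,0],"hand":1},
  ],
)

```text
clock: 1.2
tcp_pos: [433.2, 159.3, 405.1]
orientation: [0.215, 0.977, -0.002, 0.002]
force: [1.7, -0.8, 0.4]
width: 0.0
grasp_force: 0.0
```

>>> step_arm(
  deltas=[
    {"delta_rot":[0,0,-0.6],"delta_pos":[-0.72,-0.493,0],"hand":1},
    {"delta_rot":[0,0,-0.6],"delta_pos":[-0.72,-0.493,0],"hand":1},
    {"delta_rot":[0,0,-0.6],"delta_pos":[-0.72,-0.493,0],"hand":1},
    {"delta_rot":[0,0,-0.6],"delta_pos":[-0.72,-0.493,0],"hand":1},
  ],
)

```text
clock: 1.53
tcp_pos: [499.4, 52.3, 404.8]
orientation: [0.053, 0.999, -0.001, 0.001]
force: [0.5, -0.5, 0.5]
width: 0.0
grasp_force: 0.0
```

>>> step_arm(
  deltas=[
    {"delta_rot":[0,0,-0.51],"delta_pos":[0,0,0],"hand":1},
    {"delta_rot":[0,0,-0.51],"delta_pos":[0,0,0],"hand":1},
    {"delta_rot":[0,0,-0.51],"delta_pos":[0,0,0],"hand":1},
  ],
)

```text
clock: 1.78
tcp_pos: [498.3, 55.4, 404.4]
orientation: [-0.081, 0.997, 0.0, -0.0]
force: [0.3, 0.2, 0.0]
width: 0.1
grasp_force: 0.0
```

>>> step_arm(
  deltas=[
    {"delta_rot":[0,0,0],"delta_pos":[0,0,0.8],"hand":1},
    {"delta_rot":[0,0,0],"delta_pos":[0,0,0.8],"hand":1},
    {"delta_rot":[0,0,0],"delta_pos":[0,0,0.8],"hand":1},
    {"delta_rot":[0,0,0],"delta_pos":[0,0,0.8],"hand":1},
  ],
)

```text
clock: 2.12
tcp_pos: [494.0, 56.3, 277.7]
orientation: [-0.08, 0.997, -0.001, -0.008]
force: [-1.2, 0.8, -0.3]
width: 0.1
grasp_force: 0.0
```

Run:
```python
from h import *
s=snap('wrist','w1.png');o=r.get_obs();print(o['tcp_pos'],o['force'])
```

```text
[495.86519545  56.22736447 281.37882287] [ 0.09832662 -0.22922303  0.59257096]
```

View pics/w1.png

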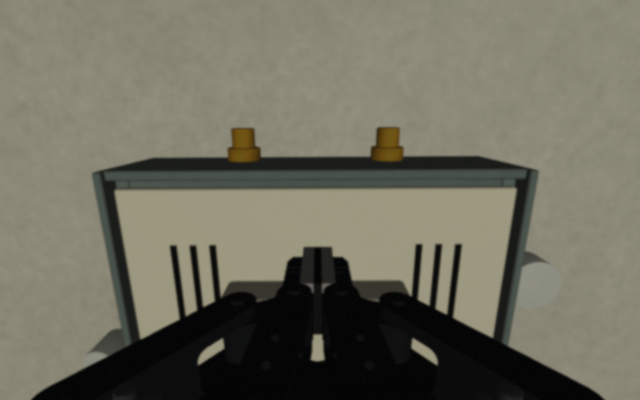

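The wrist view shows the closed fingertips at about (317,260) just in front of the rib (222–410, 285), square to the box. I'll lower them and push.

>>> step_arm(
  deltas=[
    {"delta_rot":[0,0,0],"delta_pos":[0,0,0.14],"hand":1},
    {"delta_rot":[0,0,0],"delta_pos":[0,0,0.28],"hand":1},
    {"delta_rot":[0,0,0],"delta_pos":[0,0,0.28],"hand":1},
    {"delta_rot":[0,0,0],"delta_pos":[0,0,0.28],"hand":1},
  ],
)

```text
clock: 2.5
tcp_pos: [498.9, 56.0, 244.4]
orientation: [-0.08, 0.997, 0.0, 0.001]
force: [0.1, -0.1, 1.0]
width: 0.2
grasp_force: 0.0
```

>>> step_arm(
  deltas=[
    {"delta_rot":[0,0,0],"delta_pos":[-0.06,0,0],"hand":1},
    {"delta_rot":[0,0,0],"delta_pos":[-0.12,0,0],"hand":1},
    {"delta_rot":[0,0,0],"delta_pos":[-0.18,0,0],"hand":1},
    {"delta_rot":[0,0,0],"delta_pos":[-0.24,0,0],"hand":1},
    {"delta_rot":[0,0,0],"delta_pos":[-0.3,0,0],"hand":1},
  ],
)

```text
clock: 2.92
tcp_pos: [543.8, 63.0, 243.4]
orientation: [-0.08, 0.997, 0.0, 0.0]
force: [-2.1, -0.1, 0.8]
width: -0.0
grasp_force: 1.2
```

>>> step_arm(
  deltas=[
    {"delta_rot":[0,0,0],"delta_pos":[-0.1,0,0],"hand":1},
    {"delta_rot":[0,0,0],"delta_pos":[-0.2,0,0],"hand":1},
    {"delta_rot":[0,0,0],"delta_pos":[-0.3,0,0],"hand":1},
    {"delta_rot":[0,0,0],"delta_pos":[-0.4,0,0],"hand":1},
    {"delta_rot":[0,0,0],"delta_pos":[-0.5,0,0],"hand":1},
  ],
)

```text
clock: 3.33
tcp_pos: [618.0, 75.0, 243.0]
orientation: [-0.08, 0.997, -0.0, -0.0]
force: [-2.6, -0.3, 2.0]
width: -0.0
grasp_force: 1.2
```

>>> step_arm(
  deltas=[
    {"delta_rot":[0,0,0],"delta_pos":[-0.02,0,0],"hand":1},
    {"delta_rot":[0,0,0],"delta_pos":[-0.04,0,0],"hand":1},
    {"delta_rot":[0,0,0],"delta_pos":[-0.06,0,0],"hand":1},
    {"delta_rot":[0,0,0],"delta_pos":[-0.08,0,0],"hand":1},
    {"delta_rot":[0,0,0],"delta_pos":[-0.1,0,0],"hand":1},
  ],
)

```text
clock: 3.75
tcp_pos: [631.1, 77.0, 242.6]
orientation: [-0.08, 0.997, 0.0, -0.001]
force: [-2.2, -0.0, 0.5]
width: -0.0
grasp_force: 0.8
```

>>> step_arm(
  deltas=[
    {"delta_rot":[0,0,0],"delta_pos":[-0.01,0,0],"hand":1},
    {"delta_rot":[0,0,0],"delta_pos":[-0.02,0,0],"hand":1},
    {"delta_rot":[0,0,0],"delta_pos":[-0.03,0,0],"hand":1},
    {"delta_rot":[0,0,0],"delta_pos":[-0.04,0,0],"hand":1},
  ],
)

```text
clock: 4.08
tcp_pos: [637.3, 78.2, 242.6]
orientation: [-0.08, 0.997, 0.0, -0.0]
force: [-1.5, 0.1, 0.1]
width: 0.1
grasp_force: 0.7
```

>>> step_arm(
  deltas=[
    {"delta_rot":[0,0,0],"delta_pos":[-0.01,0,0],"hand":1},
    {"delta_rot":[0,0,0],"delta_pos":[-0.02,0,0],"hand":1},
    {"delta_rot":[0,0,0],"delta_pos":[-0.03,0,0],"hand":1},
    {"delta_rot":[0,0,0],"delta_pos":[-0.04,0,0],"hand":1},
  ],
)

```text
clock: 4.42
tcp_pos: [641.4, 78.7, 242.6]
orientation: [-0.08, 0.997, -0.0, -0.004]
force: [-11.1, -2.0, 7.9]
width: -0.1
grasp_force: 5.6
```

>>> step_arm(
  deltas=[
    {"delta_rot":[0,0,0],"delta_pos":[-0.01,0,0],"hand":1},
    {"delta_rot":[0,0,0],"delta_pos":[-0.02,0,0],"hand":1},
    {"delta_rot":[0,0,0],"delta_pos":[-0.03,0,0],"hand":1},
  ],
)

```text
clock: 4.67
tcp_pos: [643.1, 78.7, 242.6]
orientation: [-0.08, 0.997, 0.0, -0.009]
force: [-20.6, -2.4, 15.1]
width: 0.1
grasp_force: 10.5
```

Force rises with no further motion, so the cover is at its stop. I'll back off, rise and look.

>>> step_arm(
  deltas=[
    {"delta_rot":[0,0,0],"delta_pos":[0.05,0,0],"hand":1},
    {"delta_rot":[0,0,0],"delta_pos":[0.15,0,0],"hand":1},
    {"delta_rot":[0,0,0],"delta_pos":[0.2,0,-0.2],"hand":1},
    {"delta_rot":[0,0,0],"delta_pos":[0.3,0,-0.4],"hand":1},
    {"delta_rot":[0,0,0],"delta_pos":[0.3,0,-0.65],"hand":1},
  ],
)

```text
clock: 5.08
tcp_pos: [601.0, 72.2, 339.3]
orientation: [-0.08, 0.997, -0.0, -0.003]
force: [0.3, -0.3, 1.1]
width: -0.4
grasp_force: 0.0
```

>>> step_arm(
  deltas=[
    {"delta_rot":[0,0,0],"delta_pos":[0,0,-0.2],"hand":1},
    {"delta_rot":[0,0,0],"delta_pos":[0,0,-0.2],"hand":1},
    {"delta_rot":[0,0,0],"delta_pos":[0,0,-0.2],"hand":1},
    {"delta_rot":[0,0,0],"delta_pos":[0,0,-0.2],"hand":1},
  ],
)

```text
clock: 5.42
tcp_pos: [603.5, 72.8, 370.2]
orientation: [-0.08, 0.997, 0.0, 0.001]
force: [0.0, -0.4, 0.3]
width: 0.1
grasp_force: 0.0
```

Run:
```python
from h import *
s=snap('wrist','w2.png');t=snap('top');o=r.get_obs();print(o['tcp_pos'],o['force'])
c=t['color'][110:295,265:480,::-1];cv2.imwrite('pics/c2.png',cv2.resize(c,None,fx=3.2,fy=3.2,interpolation=2))
```

```text
[603.02746354  72.79852612 368.56382551] [ 0.46903609 -0.42741118  0.6893134 ]
```

View pics/w2.png

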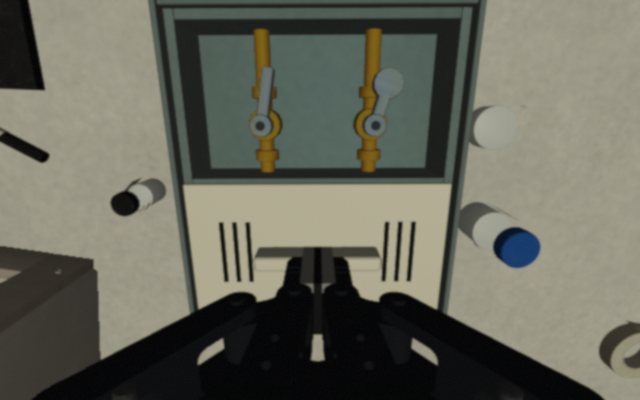

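View pics/c2.png

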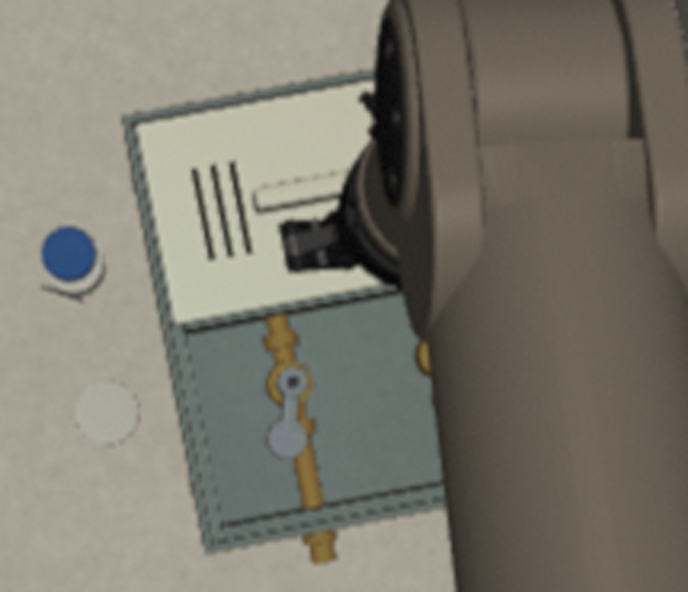

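The cover is fully back and the bay is open. The disc handle is the left valve: pivot at wrist px (375,125) and disc at (389,82); in the top crop, pivot (292,381) and disc (287,438). The plain bar is on the right.

Run:
```python
from h import *
t=snap('top');w=snap('wrist')
g=lambda x,y,z:ray(t,265+(x+.5)/3.2-.5,110+(y+.5)/3.2-.5,z)
P=np.array([g(292,381,50),g(287,438,50),ray(w,375,125,50),ray(w,389,82,50),ray(w,260,125,50),ray(w,266,70,50)])[:,:2]
th=.164;c,s=np.cos(th),np.sin(th);T=np.array([[c,-s],[s,c]])
print(P.round(1));print(((P-[592,71])@T).round(1))
o=r.get_obs()['tcp_pos'];print(o,(o[:2]-[592,71])@T)
```

```text
[[538.6 113.5]
 [502.7 117.8]
 [535.4 113.3]
 [499.4 117.6]
 [551.3  14.9]
 [506.5  14.9]]
[[-45.7  50.7]
 [-80.5  60.7]
 [-48.9  51. ]
 [-83.8  61.1]
 [-49.3 -48.7]
 [-93.5 -41.4]]
[603.0285143   72.74469114 368.4548048 ] [11.16538341 -0.07929848]
```

>>> step_arm(
  deltas=[
    {"delta_rot":[0,0,0],"delta_pos":[0.68,0.18,0.4],"hand":1},
    {"delta_rot":[0,0,0],"delta_pos":[0.68,0.18,0.4],"hand":1},
    {"delta_rot":[0,0,0],"delta_pos":[0.68,0.18,0.4],"hand":1},
    {"delta_rot":[0,0,0],"delta_pos":[0.68,0.18,0.4],"hand":1},
    {"delta_rot":[0,0,0],"delta_pos":[0.68,0.18,0.4],"hand":1},
  ],
)

```text
clock: 6.03
tcp_pos: [493.8, 83.0, 306.2]
orientation: [-0.081, 0.997, -0.0, -0.006]
force: [0.6, 0.1, 0.5]
width: -0.1
grasp_force: 0.0
```

Run:
```python
from h import *
s=snap('scene');o=r.get_obs();print(o['tcp_pos'],o['force'])
th=.164;c,n=np.cos(th),np.sin(th);T=np.array([[c,-n],[n,c]])
print((o['tcp_pos'][:2]-[592,71])@T)
cv2.imwrite('pics/s3.png',cv2.resize(s['color'][120:320,240:500,::-1],None,fx=3,fy=3))
```

```text
[496.9765327   83.07881962 308.69646995] [1.0775975  0.32085774 0.84223995]
[-91.77639477  27.43083272]
```

View pics/s3.png

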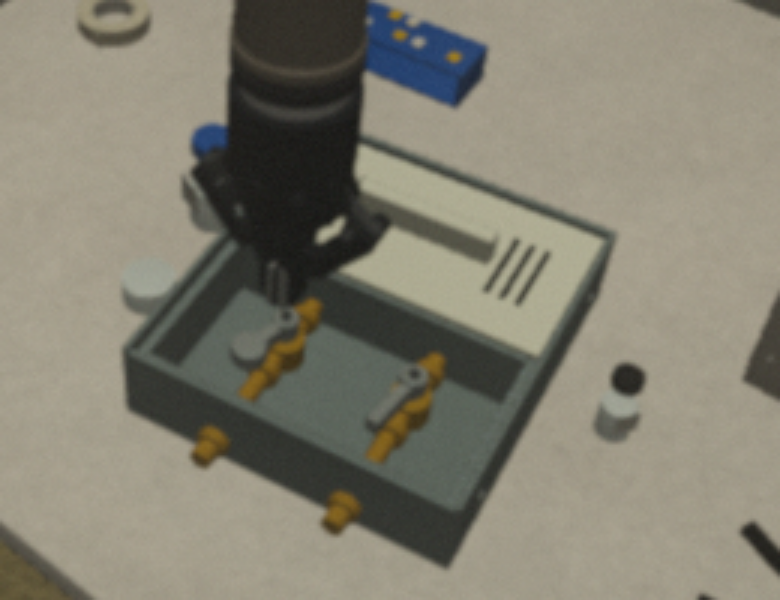

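The scene view shows the gripper above the bay, clear of everything, with the disc handle just left of where the fingers will go down.

>>> step_arm(
  deltas=[
    {"delta_rot":[0,0,0],"delta_pos":[0,0,0.2],"hand":1},
    {"delta_rot":[0,0,0],"delta_pos":[0,0,0.4],"hand":1},
    {"delta_rot":[0,0,0],"delta_pos":[0,0,0.6],"hand":1},
    {"delta_rot":[0,0,0],"delta_pos":[0,0,0.66],"hand":1},
    {"delta_rot":[0,0,0],"delta_pos":[0,0,0.66],"hand":1},
  ],
)

```text
clock: 6.5
tcp_pos: [498.6, 82.8, 209.5]
orientation: [-0.08, 0.997, -0.001, -0.002]
force: [-0.9, -0.4, 0.7]
width: 0.1
grasp_force: 0.0
```

>>> step_arm(
  deltas=[
    {"delta_rot":[0,0,0],"delta_pos":[0,0,0],"hand":1},
  ],
)

```text
clock: 6.58
tcp_pos: [499.9, 83.0, 212.1]
orientation: [-0.08, 0.997, -0.0, 0.001]
force: [0.4, 0.0, 1.2]
width: 0.0
grasp_force: 0.0
```

>>> step_arm(
  deltas=[
    {"delta_rot":[0,0,0],"delta_pos":[0.007,0.06,0],"hand":1},
    {"delta_rot":[0,0,0],"delta_pos":[0.013,0.12,0],"hand":1},
    {"delta_rot":[0,0,0],"delta_pos":[0.012,0.16,0],"hand":1},
    {"delta_rot":[0,0,0],"delta_pos":[0.008,0.2,0],"hand":1},
    {"delta_rot":[0,0,0],"delta_pos":[0.003,0.237,0],"hand":1},
  ],
)

```text
clock: 7.0
tcp_pos: [491.8, 119.0, 211.7]
orientation: [-0.081, 0.997, 0.0, 0.0]
force: [-0.1, -3.0, 0.4]
width: 0.0
grasp_force: 1.0
```

>>> step_arm(
  deltas=[
    {"delta_rot":[0,0,0],"delta_pos":[-0.018,0.04,0],"hand":1},
    {"delta_rot":[0,0,0],"delta_pos":[-0.037,0.08,0],"hand":1},
    {"delta_rot":[0,0,0],"delta_pos":[-0.06,0.11,0],"hand":1},
    {"delta_rot":[0,0,0],"delta_pos":[-0.085,0.137,0],"hand":1},
    {"delta_rot":[0,0,0],"delta_pos":[-0.112,0.16,0],"hand":1},
  ],
)

```text
clock: 7.42
tcp_pos: [504.8, 145.2, 210.8]
orientation: [-0.08, 0.997, 0.0, -0.001]
force: [-2.4, -1.1, 0.2]
width: 0.2
grasp_force: 1.0
```

>>> step_arm(
  deltas=[
    {"delta_rot":[0,0,0],"delta_pos":[-0.01,0,0],"hand":1},
    {"delta_rot":[0,0,0],"delta_pos":[-0.02,0,0],"hand":1},
    {"delta_rot":[0,0,0],"delta_pos":[-0.02,0,0],"hand":1},
  ],
)

```text
clock: 7.67
tcp_pos: [507.6, 145.8, 210.9]
orientation: [-0.081, 0.997, 0.001, -0.001]
force: [-2.6, 1.6, -1.1]
width: -0.1
grasp_force: 1.1
```

>>> step_arm(
  deltas=[
    {"delta_rot":[0,0,0],"delta_pos":[-0.01,0,0],"hand":1},
    {"delta_rot":[0,0,0],"delta_pos":[-0.02,0,0],"hand":1},
    {"delta_rot":[0,0,0],"delta_pos":[-0.02,0,0],"hand":1},
  ],
)

```text
clock: 7.92
tcp_pos: [508.8, 145.8, 210.8]
orientation: [-0.08, 0.997, 0.0, -0.003]
force: [-7.2, 1.4, 3.5]
width: 0.0
grasp_force: 3.6
```

>>> step_arm(
  deltas=[
    {"delta_rot":[0,0,0],"delta_pos":[-0.01,0,0],"hand":1},
    {"delta_rot":[0,0,0],"delta_pos":[-0.02,0,0],"hand":1},
    {"delta_rot":[0,0,0],"delta_pos":[-0.02,0,0],"hand":1},
  ],
)

```text
clock: 8.17
tcp_pos: [510.0, 146.0, 210.4]
orientation: [-0.08, 0.997, 0.0, -0.006]
force: [-11.9, 0.0, 7.1]
width: 0.4
grasp_force: 6.0
```

>>> step_arm(
  deltas=[
    {"delta_rot":[0,0,0],"delta_pos":[0.04,0,0],"hand":1},
    {"delta_rot":[0,0,0],"delta_pos":[0.1,0,0],"hand":1},
    {"delta_rot":[0,0,0],"delta_pos":[0.14,-0.05,-0.1],"hand":1},
    {"delta_rot":[0,0,0],"delta_pos":[0.14,-0.05,-0.35],"hand":1},
    {"delta_rot":[0,0,0],"delta_pos":[0.14,-0.05,-0.6],"hand":1},
  ],
)

```text
clock: 8.58
tcp_pos: [493.7, 133.5, 301.3]
orientation: [-0.079, 0.997, -0.001, -0.001]
force: [0.3, 0.6, 0.9]
width: -0.2
grasp_force: 0.0
```

>>> step_arm(
  deltas=[
    {"delta_rot":[0,0,0],"delta_pos":[0,0,-0.3],"hand":1},
    {"delta_rot":[0,0,0],"delta_pos":[-0.3,0,-0.5],"hand":1},
    {"delta_rot":[0,0,0],"delta_pos":[-0.6,0,-0.5],"hand":1},
    {"delta_rot":[0,0,0],"delta_pos":[-0.6,0,-0.5],"hand":1},
    {"delta_rot":[0,0,0],"delta_pos":[-0.6,0,-0.5],"hand":1},
  ],
)

```text
clock: 9.0
tcp_pos: [586.7, 149.0, 377.7]
orientation: [-0.079, 0.997, -0.0, 0.004]
force: [0.6, -0.5, -0.2]
width: 0.1
grasp_force: 0.0
```

Run:
```python
from h import *
s=snap('wrist','w4.png');snap('scene','s4.png');o=r.get_obs();print(o['tcp_pos'],o['force'],o['clock'])
```

```text
[583.42632357 148.66674117 376.10790103] [-0.40379291 -0.55537704 -0.00963944] 9.1
```

View pics/w4.png

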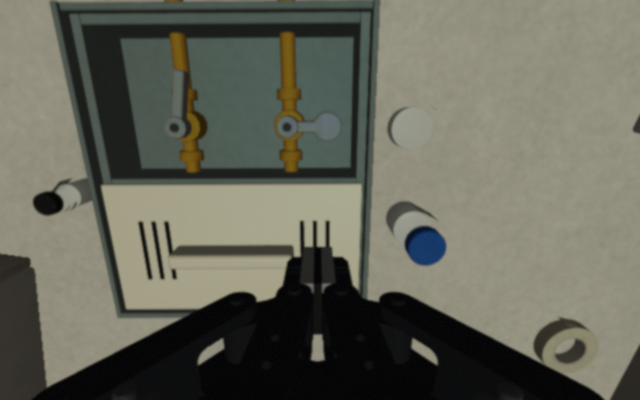

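View pics/s4.png

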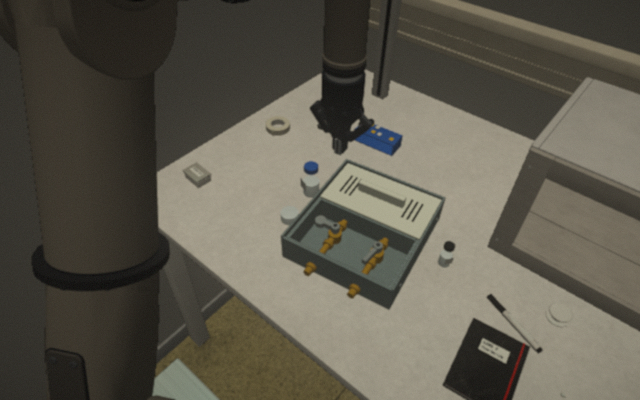

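The disc handle (pivot (288,126), disc (326,126)) now stands across its pipe. The cover is fully back, and the bar handle and the glassware haven't moved.

```bash
python3 -c "
from h import *
print(ticket.hand_in())"
```

```text
the job is handed in; nothing more can be done
None
```

The job is handed in: the cover is back against its stop, the disc valve is a quarter turn clockwise at its stop, and the final pictures show the bar handle, vial, beaker and bottle where they were (about 9 s on the clock).

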